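# Unlock the press's control box with its square key

## Robot

A 6-joint arm with a two-finger parallel gripper is mounted at the origin on the work surface. World frame = base frame: x ahead of the robot, y to its left, z up, the work surface at z = 0. Lengths are in m, angles in rad, forces in N, time in s.
With the tool pointing down it reaches from about 0.3 to 0.825 m from the base axis. Payload 5.4 kg.
Tool frame: the origin (TCP) lies at the very end of the fingers, on their centre line; the grasp point (between the pads) lies 19 mm behind it; z points along the fingers, y is the line along which they close (so a half turn about z gives the same grasp; the last joint's range is limited). The gripper opens to 92 mm and grips with 3 to 60 N. Pads are 20 mm wide; open, the fingers measure 128 mm over their backs; the gripper's body (75 mm by 189 mm) begins 69 mm behind the grasp point.
Start: joints at [-1.344, 0.158, 1.597, -0, 1.386, -0.21], TCP at [0.243, -0.521, 0.215] pointing down, gripper open.
Joint ranges: [-2.91, 2.91], [-0.94, 2.29], [0.18, 2.7], [-1.29, 4.43], [0.17, 2.64], [-3, 3]. Speed limits (rad/s): [2.57, 2.57, 3.14, 3.14, 3.14, 3.14].

## Interface

Orientations are given as a rotation vector (axis times angle).
In Python, from workcell import bot gives the robot as it stands. Calls block until the motion is done:
- bot.goto(position, orientation): joint-space move of the TCP to a pose.
- bot.line_to(position, rot=None, max_speed=0.15): straight line of the TCP; rot=None keeps the orientation; max_speed is the mean speed in m/s.
- bot.set_joints(angles): joint-space move.
- bot.set_gripper(opening, newtons=None): opening from 0.0 (shut) to 1.0 (fully open); newtons is the grip in N (None keeps the last); returns when the fingers have stopped.
- bot.hold(seconds).
- bot.inverse_kinematics(position, orientation): joint angles nearest the present ones, or None.
- bot.read_camera(name): name is "side" or "top"; returns a dict with "pixels" (384x512x3 uint8, blue, green, red), "fx", "fy", "cx", "cy" (pixels), "k1" (the pictures are not rectified: a ray, as slopes to the right and down, at radius r is drawn at 1 + k1 r^2 times it, then the intrinsics apply), "R" (3x3) and "t" (3): a world point X has camera coordinates R X + t. Camera axes: x right, y down, z forward; pixel columns grow to the right and rows downward; lengths in m; the calibration is good to about 2 mm. A picture is of the moment at which its call begins. There is no depth.
A pose or a line that the arm cannot do raises bot.MotionError and nothing moves.
- bot.job_done(): hands the job in; it is judged then, once.
Readings, each from a call of its own:
- bot.current_clock(): time.
- bot.current_joints(): joint angles.
- bot.current_joint_vel(): joint speeds.
- bot.current_effort(): joint torques, N m.
- bot.current_ee_pos(): TCP position.
- bot.current_tool_rot(): TCP orientation.
- bot.current_contact_force(): force on the tool from outside, world axes, zero at the start.
- bot.current_ft_torque(): the same for the moment, N m.
- bot.current_opening(): opening from 0.0 (shut) to 1.0 (fully open).
- bot.current_grip_force(): force on a finger pad.
Only numpy, scipy, OpenCV 4.12 (cv2) and the standard library are available. Lean on these libraries where they do the work, as an engineer would, in place of code of your own. Each camera call takes 0.05 s, during which the arm holds its last target. There are 200 camera calls.

## Task

The press's control box lies on its back on the bench. Take the square T-key out of the key stand, push it fully home in the lock of the box's door (feel for the square), and turn it a quarter turn anticlockwise to its stop, so that the hidden latch lets go. Then let go: the door must spring ajar, with the key left standing home in the lock, and nothing else on the bench pushed about.

Things in the scene. Friction and masses are not known exactly. Their poses are not given: they have to be found in the camera images.
- key_bar (a point): The square T-key: plain steel, 90 mm tall, 0.2 kg, hanging upright in one of the stand's three places. Point: centre of its crossbar, a flat-sided straight bar 96 mm long, 16 mm wide, 16 mm high (the stoutest of the three). x runs along the crossbar, z up the shank (14 mm round). The collar's underside, by which it hangs, is 52 mm below this point.
- key_seat (a point): Centre of the underside of the square key's round collar (34 mm across, 6 mm thick), same axes as its crossbar. Below it: a 12 mm square end 24 mm long, flats parallel and square to the crossbar, then a round tapered nose 6 mm long, narrowing from 12 to 7 mm (tip 30 mm below this point). Fully home, the collar sits flat on the lock's face.
- lock_face (a point): The lock: steel plug 36 mm across in an aluminium ring, mid-way along the side of the box's door nearer the robot. Point: centre of its face, 124 mm above the bench. Square hole 14 mm wide, 34 mm deep, open upwards. z points up out of it; x, y lie along the hole's flats and turn with it. The key fits any of four ways round, with 1 mm play each side and 0.18 rad in turning.
- lock (a joint): Turn of the lock's plug, rad, positive anticlockwise seen from above. At 0, fully locked, the hole's flats are parallel to the box's sides; it starts anywhere from 0 to 0.2. The latch lets go at about 0.9; the stop is at 1.45. Turning takes about 0.1 N m; it stays where it is left.
- door (a joint): Opening of the control box's door, rad, 0 shut; hinged along the side farthest from the robot. Unlocked, a sprung plunger lifts it to about 0.07 rad (15 mm at the lock) once nothing presses on it; lock and key rise and lean with it.
- box_centre (a point): Centre of the top face of the control box's door. The box is a grey sheet-steel enclosure, fixed, 262 mm (its x, away from the robot) by 312 mm (its y), top 120 mm above the bench. The lock lies 83 mm from here towards -x. Two lamps and a push button, 12 mm high, stand in a row along y, 74 mm from here towards +x.
- stand: The key stand: open steel bench stand, fixed, 80 mm (x) by 230 mm (y), origin at the centre of its underside. Its top plate (6 mm thick, top 75 mm above the bench) has three 24 mm round holes in a row along y, 75 mm apart, the middle one over the origin. The three keys hang there by their collars in any order, turned up to 0.35 rad from the stand's x.
- hexkey_bar (a point): Centre of the crossbar of another T-key in the stand: thin round bar 12 mm thick and 130 mm long, 10 mm hexagon end 45 mm long. Same height as the square key. Not for this lock; stays where it is.
- bladekey_bar (a point): Centre of the crossbar of the third T-key in the stand: short round black grip 15 mm thick and 62 mm long, round shank and flat blade end. Same height as the square key. Not for this lock; stays where it is.
- tin_mid (a point): Bystander: round grease tin, 84 mm across, 75 mm tall; point at its middle.
- spring_mid (a point): Bystander: coil spring standing on end, 79 mm across, 110 mm tall; point at its middle.
- pin_mid (a point): Bystander: blackened steel press pin standing up, 56 mm across, 100 mm tall; point at its middle.
- wrench: Bystander: combination wrench lying on the bench, along its x; origin at the middle of its underside.
- driver: Bystander: screwdriver lying on the bench, along its x; origin at the middle of its underside.
- dish: Bystander: empty steel dish, 110 mm across, 30 mm high; origin at the centre of its underside.
- shackle: Bystander: steel bow shackle lying on the bench, about 80 mm; origin at the middle of its underside.
Not all that is in view belongs to the job. Leave any purple or yellow look-alike of the part that bears key_bar alone.

How it is judged:
On the way, in this order (a step that is already met when the one before it is completed fails the run):
1. The square key is fully home in the lock, still locked (turned less than 0.6 rad) (z of key_seat in the frame of lock_face between -0.004 and 0.004 m and horizontal distance between key_seat and lock_face below 0.006 m and angle between the z axis of key_seat and the z axis of lock_face, either way round below 0.12 rad and value of joint lock below 0.6 rad), for 0.1 s.
2. With the key home, the lock is turned at least 1.15 rad (z of key_seat in the frame of lock_face between -0.004 and 0.004 m and horizontal distance between key_seat and lock_face below 0.006 m and angle between the z axis of key_seat and the z axis of lock_face, either way round below 0.12 rad and value of joint lock above 1.15 rad), for 0.1 s.
At the end, for the whole second after the job is handed in: The door stands ajar (joint between 0.04 and 0.15 rad), the lock is turned past 1.15 rad, and the released key stands at rest home in the lock: collar within 4 mm of the lock's face and 6 mm of its centre, leaning less than 0.12 rad from the lock's axis (all of step 2 and value of joint door between 0.04 and 0.15 rad and linear speed of key below 0.02 m/s); the robot touches nothing.
It fails at once if Another key in the stand is pushed more than 25 mm (distance of any of hexkey_bar, bladekey_bar from where it was at the start of the episode above 0.025 m).
It fails at once if A bystander on the bench is pushed more than 40 mm (distance of any of tin_mid, spring_mid, pin_mid, wrench, driver, dish, shackle from where it was at the start of the episode above 0.04 m).
It also fails if it takes over 48 s, if anything falls off the work surface, if the arm or the gripper's body presses on something with over 40 N, if the wrist force passes 120 N, or if a joint passes its speed limit or range.

## Working session

There is one attempt and no reset: what is moved stays moved. The work goes in short steps, each a Python script; the robot and the scene stay as the last script left them, time stands still between calls to the robot, and variables do not carry over. Pictures are saved under pics/ and viewed, at most 10 in all, crops included, and the job is handed in when it is done.

```bash
mkdir -p pics; ls; cat > h.py <<'E'
import numpy as np, cv2
from workcell import bot
from scipy.spatial.transform import Rotation as Rn
def ray(c,u,v):
    xd=(u-c["cx"])/c["fx"]; yd=(v-c["cy"])/c["fy"]; x,y=xd,yd
    for _ in range(20):
        s=1+c["k1"]*(x*x+y*y); x,y=xd/s,yd/s
    R=np.array(c["R"]);t=np.array(c["t"])
    return -R.T@t, R.T@np.array([x,y,1.0])
def onz(c,u,v,z):
    o,d=ray(c,u,v); return o+d*(z-o[2])/d[2]
def proj(c,X):
    p=np.array(c["R"])@np.array(X)+np.array(c["t"]); x,y=p[:2]/p[2]; s=1+c["k1"]*(x*x+y*y)
    return c["cx"]+c["fx"]*x*s, c["cy"]+c["fy"]*y*s
def down(yaw):  # tool x at yaw, z down ; finger-closing line y at yaw-90
    return (Rn.from_euler('z',yaw)*Rn.from_euler('x',np.pi)).as_rotvec()
def crop(c,u0,v0,u1,v1,k,name):
    im=np.array(c["pixels"])[v0:v1,u0:u1]
    cv2.imwrite(name,cv2.resize(im,None,fx=k,fy=k,interpolation=cv2.INTER_CUBIC))
E
python3 - <<'E'
from h import *
for n in ("top","side"):
    c=bot.read_camera(n); cv2.imwrite(f"pics/{n}0.png",c["pixels"])
    o,d=ray(c,c["cx"],c["cy"]); print(n,o,d,c["fx"],c["k1"])
print(bot.current_clock())
E
```

```text
pics
top [0.44194186 0.00897916 1.16649474] [ 0.12015716 -0.00466907 -0.9927439 ] 377.60592617229196 -0.025290209506593102
side [0.01129978 0.87493902 1.05287355] [ 0.41210456 -0.61133339 -0.67560441] 415.2130004804218 -0.12552136229985378
0.1
```

View pics/top0.png

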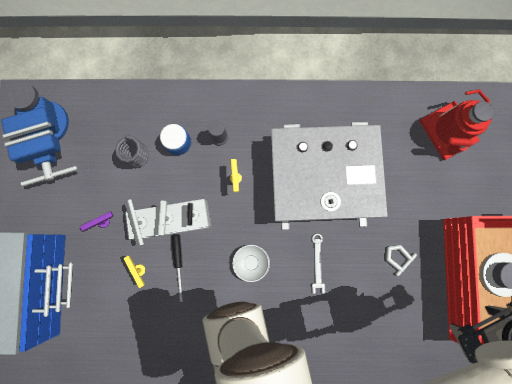

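View pics/side0.png

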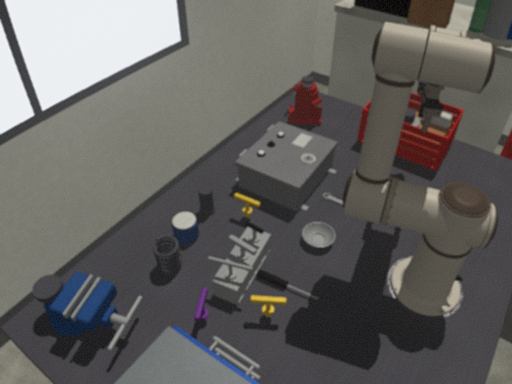

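Top view: the stand is at (167,218) and its crossbars are at (135,221) long and thin (hex), (163,216) medium grey (the likely square key), and (190,213) short and black (blade). The lock is at (331,201). The purple (96,221) and yellow (235,176), (134,270) look-alikes stay put. I'll confirm with one enlarged crop.

```bash
python3 - <<'E'
from h import *
c=bot.read_camera("top"); im=np.array(c["pixels"])
a=cv2.resize(im[190:250,115:220],None,fx=7,fy=7,interpolation=cv2.INTER_CUBIC)
b=cv2.resize(im[180:222,305:357],None,fx=4,fy=4,interpolation=cv2.INTER_CUBIC)
out=np.zeros((420+168,735,3),np.uint8); out[:420]=a; out[420:,:208]=b
s=bot.read_camera("side"); si=np.array(s["pixels"])
b2=cv2.resize(si[225:292,205:280],None,fx=2.5,fy=2.5,interpolation=cv2.INTER_CUBIC); out[420:,230:230+b2.shape[1]]=b2[:168]
cv2.imwrite("pics/crop1.png",out)
for p in [(163,216),(135,221),(190,213)]: print(onz(c,*p,.127)) 
print(onz(c,331,201,.124))
E
```

```text
[0.49951637 0.26792417 0.127     ]
[0.4855089  0.34469526 0.127     ]
[0.50800808 0.19371004 0.127     ]
[ 0.54250281 -0.19628697  0.124     ]
```

View pics/crop1.png

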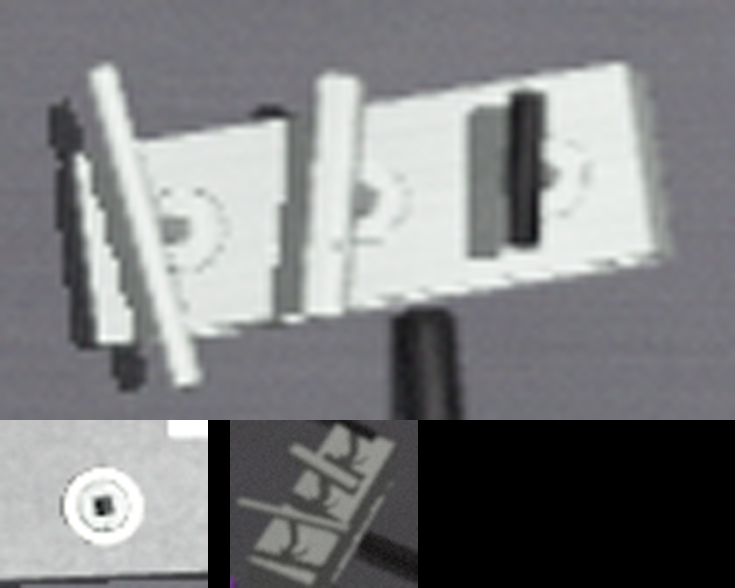

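The crop confirms that the middle bar, at top pixel (162.6,217.6), is the square key. It is straight and flat-sided, about 6 px (16 mm) wide and about 96 mm long. The left bar is thin and longest (hex), and the right one is black and short (blade). The lock's ring and dark square hole show clearly.

```bash
python3 - <<'E'
from h import *
c=bot.read_camera("top"); s=bot.read_camera("side")
f=lambda u,v:onz(c,115+(u+.5)/7-.5,190+(v+.5)/7-.5,.135)
A=(f(322,75)+f(360,75))/2; B=(f(305,312)+f(348,312))/2
print("bar",A,B,(A+B)/2,np.linalg.norm(A-B),"yaw",np.arctan2(*(A-B)[1::-1]))
def blobs(c,roi,th,inv=False,a0=20):
    u0,v0,u1,v1=roi; g=cv2.cvtColor(np.array(c["pixels"]),cv2.COLOR_BGR2GRAY)[v0:v1,u0:u1]
    m=((g<th) if inv else (g>th)).astype(np.uint8)
    n,l,st,ce=cv2.connectedComponentsWithStats(m)
    return [(st[i,4],*(ce[i]+[u0,v0]).round(2)) for i in range(1,n) if st[i,4]>a0],np.percentile(g,[1,20,50,80,99])
print(blobs(c,(318,189,344,214),225)); print(blobs(c,(325,195,338,208),110,True,5))
print(blobs(s,(296,148,322,170),200)); print(blobs(c,(296,138,360,155),90,True,5))
# door outline
g=cv2.cvtColor(np.array(c["pixels"]),cv2.COLOR_BGR2GRAY)
print(g[170,262:282],g[170,374:392]); print(g[120:132,330],g[208:226,345])
pu,pv=proj(s,[.5425,-.1963,.124]);print("pred lock in side",pu,pv)
E
```

```text
bar [0.54219322 0.26652992 0.135     ] [0.44978484 0.26924071 0.135     ] [0.49598903 0.26788532 0.135     ] 0.09244812470898195 yaw -0.02932648860175632
([(np.int32(236), np.float64(330.81), np.float64(201.0))], array([ 82.98, 195.8 , 204.  , 247.  , 255.  ]))
([(np.int32(14), np.float64(330.36), np.float64(201.29))], array([ 39.12, 196.  , 236.  , 248.  , 255.  ]))
([], array([ 52.71, 109.  , 112.  , 127.  , 159.  ]))
([(np.int32(23), np.float64(348.61), np.float64(146.22)), (np.int32(20), np.float64(299.05), np.float64(148.1)), (np.int32(79), np.float64(326.46), np.float64(146.05))], array([ 41.87, 158.  , 191.  , 196.  , 255.  ]))
[ 60  61  57  58  62  59  59  60  60  60  66 158 191 193 190 192 190 194
 191 191] [254 223 209 207 204 208 207 203 202 199 125 123 123 120 123 123 123 123]
[119 121 121 125 120 122 131 175 189 190 193 185] [198 196 192 199 199 196 204 203 201 196 118  65 115 121 121 122 115 119]
pred lock in side 308.16901719448003 157.1582841455466
```

```bash
python3 - <<'E'
from h import *
c=bot.read_camera("top"); s=bot.read_camera("side")
g=cv2.cvtColor(np.array(c["pixels"]),cv2.COLOR_BGR2GRAY).astype(float)
def cross(p):  # last index dropping below 157, subpixel
    i=np.where(p>157)[0][-1]; return i+(p[i]-157)/(p[i]-p[i+1])
pts=np.array([onz(c,u,cross(g[:,u][205:232])+205,.12)[:2] for u in range(295,360,3)])
k=np.polyfit(pts[:,1],pts[:,0],1); r=pts[:,0]-np.polyval(k,pts[:,1]); print("near edge yaw",-np.arctan(k[0]),"x at lock y",np.polyval(k,-.1957),r.std())
pts=np.array([onz(c,cross(g[v,:][375:395])+375,v,.12)[:2] for v in range(140,205,3)])
k=np.polyfit(pts[:,0],pts[:,1],1); print("right edge yaw",np.arctan(k[0]),(pts[:,1]-np.polyval(k,pts[:,0])).std())
gs=cv2.cvtColor(np.array(s["pixels"]),cv2.COLOR_BGR2GRAY)[148:170,294:324]
m=(gs>138).astype(np.uint8); n,l,st,ce=cv2.connectedComponentsWithStats(m); print([(st[i],ce[i]+[294,148]) for i in range(1,n) if st[i,4]>20])
for y in (-.029,-.029+np.pi): print("pick",bot.inverse_kinematics([.496,.268,.108],down(y)))
for k4 in range(-2,3):
  for e in (0.1,.9,1.65):
    q=bot.inverse_kinematics([.5425,-.196,.157],down(k4*np.pi/2+e)); print(k4,e,None if q is None else np.round(q,2))
E
```

```text
near edge yaw 0.03915407043095101 x at lock y 0.4952519194304596 0.0002388521355381244
right edge yaw 0.03902186005266214 0.00018900898668136598
[(array([ 7,  6, 15,  9, 70], dtype=int32), array([307.85714286, 157.38571429]))]
pick [ 2.81071975e-01  2.34825834e-01  1.72932872e+00 -4.44089210e-16
  1.17743810e+00  1.88086830e+00]
pick [ 0.28107197  0.23482583  1.72932872  0.          1.1774381  -1.26072435]
-2 0.1 [-0.56  0.21  1.65 -0.    1.28 -2.23]
-2 0.9 None
-2 1.65 [-0.56  0.21  1.65 -0.    1.28  2.51]
-1 0.1 [-0.56  0.21  1.65 -0.    1.28  2.49]
-1 0.9 [-0.56  0.21  1.65 -0.    1.28  1.69]
-1 1.65 [-0.56  0.21  1.65 -0.    1.28  0.94]
0 0.1 [-0.56  0.21  1.65 -0.    1.28  0.91]
0 0.9 [-0.56  0.21  1.65 -0.    1.28  0.11]
0 1.65 [-0.56  0.21  1.65  0.    1.28 -0.64]
1 0.1 [-0.56  0.21  1.65 -0.    1.28 -0.66]
1 0.9 [-0.56  0.21  1.65  0.    1.28 -1.46]
1 1.65 [-0.56  0.21  1.65 -0.    1.28 -2.21]
2 0.1 [-0.56  0.21  1.65 -0.    1.28 -2.23]
2 0.9 None
2 1.65 [-0.56  0.21  1.65 -0.    1.28  2.51]
```

```bash
python3 - <<'E'
from h import *
bot.set_gripper(.4,40)
bot.goto([.496,.268,.27],down(-.029))
bot.line_to([.496,.268,.112],max_speed=.15)
print(bot.current_contact_force())
bot.set_gripper(0,50)
print(bot.current_opening(),bot.current_grip_force(),bot.current_contact_force(),bot.current_ft_torque(),bot.current_clock())
bot.line_to([.496,.268,.25],max_speed=.12)
print(bot.current_opening(),bot.current_contact_force(),bot.current_ft_torque())
bot.goto([.5425,-.196,.25],down(.14))
print(bot.current_opening(),bot.current_contact_force(),bot.current_clock(),bot.current_ee_pos())
t=bot.read_camera("top");s=bot.read_camera("side")
a=cv2.resize(np.array(s["pixels"])[90:190,245:375],None,fx=6,fy=6,interpolation=cv2.INTER_CUBIC)
cv2.imwrite("pics/held.png",a); cv2.imwrite("pics/t1.png",t["pixels"])
E
```

```text
[-0.76943793 -0.16514374  0.83135783]
0.16656396788382946 49.97206091880798 [-0.07497606 -0.02739668  2.40524204] [0.04790302 0.04029962 0.00939739] 5.8833
0.16847015255125677 [-0.42169838 -0.2825165  -2.86415709] [ 0.03436395  0.01608154 -0.06939134]
0.16851990630951247 [-0.27409905 -0.10824825 -2.03717474] 8.8917 [ 0.54276127 -0.19504881  0.24999199]
```

View pics/held.png

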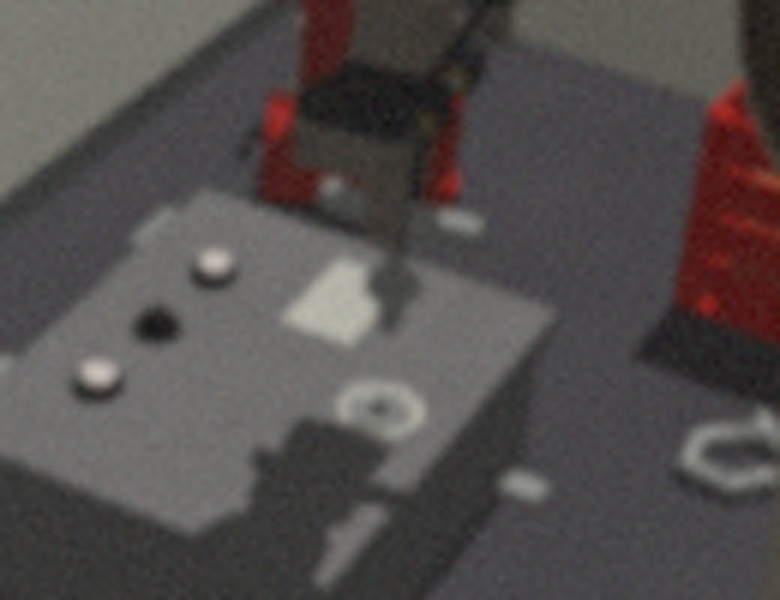

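```bash
python3 - <<'E'
from h import *
p=np.array(bot.current_ee_pos()); print(p,Rn.from_rotvec(bot.current_tool_rot()).as_matrix().round(4).tolist())
s=bot.read_camera("side")
for z in (.213,.183): print(proj(s,[p[0],p[1],z]))
print("seen tip",onz(s,309.7,144.7,.183),"collar",onz(s,311.2,137.2,.216))
bot.line_to([.5425,-.196,.203],max_speed=.15); bot.hold(.3)
p=np.array(bot.current_ee_pos());print(p, bot.current_clock())
s=bot.read_camera("side")
print(proj(s,[*p[:2],p[2]-.067]),proj(s,[*p[:2],p[2]-.034]))
cv2.imwrite("pics/held2.png",cv2.resize(np.array(s["pixels"])[115:175,275:345],None,fx=10,fy=10,interpolation=cv2.INTER_CUBIC))
E
```

```text
[ 0.54281178 -0.19498403  0.25004177] [[0.99, 0.141, 0.0001], [0.141, -0.99, 0.0002], [0.0002, -0.0001, -1.0]]
(np.float64(309.834456937096), np.float64(137.19687575118886))
(np.float64(309.1731145151488), np.float64(144.15301982114136))
seen tip [ 0.53967653 -0.19322645  0.183     ] collar [ 0.53701125 -0.19388736  0.216     ]
[ 0.54300101 -0.19628704  0.20404532] 9.8083
(np.float64(308.3215655909909), np.float64(154.26011894091621)) (np.float64(309.0272550246704), np.float64(146.90204968164542))
```

View pics/held2.png

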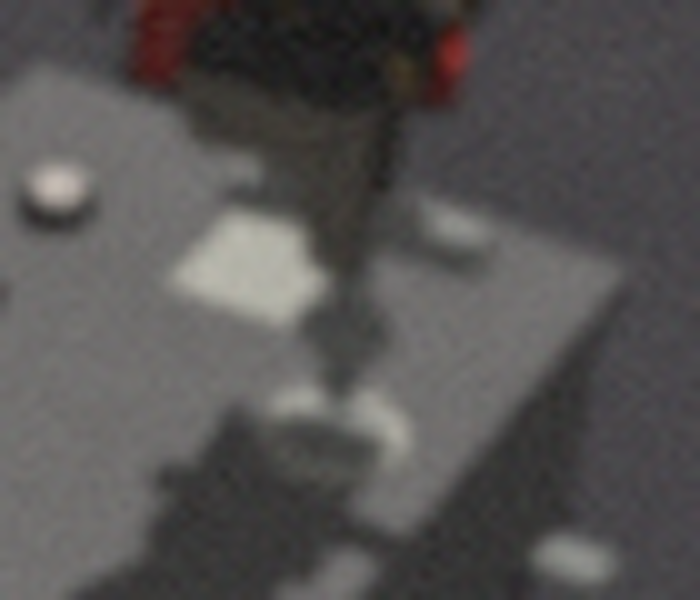

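The view shows the tip at side pixel (308.2,154.4) and the collar at (309.3,147). Both are within 0.3 px of the nominal held key, which is upright over the ring. Next I lower it by feel.

```bash
cat >> h.py <<'E'
def descend(xy,yaw,z0,z1,step=.003,lim=12,v=.04):
    z=z0
    while z>z1+1e-6:
        z=max(z-step,z1); bot.line_to([*xy,z],down(yaw),max_speed=v)
        F=np.array(bot.current_contact_force())
        if F[2]>lim: break
    p=np.array(bot.current_ee_pos()); print("z",round(z,4),p.round(4),F.round(1),np.round(bot.current_ft_torque(),2),round(bot.current_clock(),2)); return p,F
E
python3 - <<'E'
from h import *
descend((.5425,-.196),.14,.203,.161)
E
```

```text
z 0.161 [ 0.5429 -0.1962  0.1617] [4.1 0.6 2.7] [ 0.13 -1.06  0.05] 13.36
```

It went in without resistance. I'll press to confirm the seat and take a look.

```bash
python3 - <<'E'
from h import *
descend((.5425,-.196),.14,.161,.154,step=.001,lim=12)
print(bot.current_opening())
s=bot.read_camera("side")
cv2.imwrite("pics/home.png",cv2.resize(np.array(s["pixels"])[115:175,275:345],None,fx=10,fy=10,interpolation=cv2.INTER_CUBIC))
E
```

```text
z 0.158 [ 0.5434 -0.1963  0.1613] [ 0.1  2.5 15.6] [0.73 0.05 0.01] 14.11
0.16757625972398504
```

View pics/home.png

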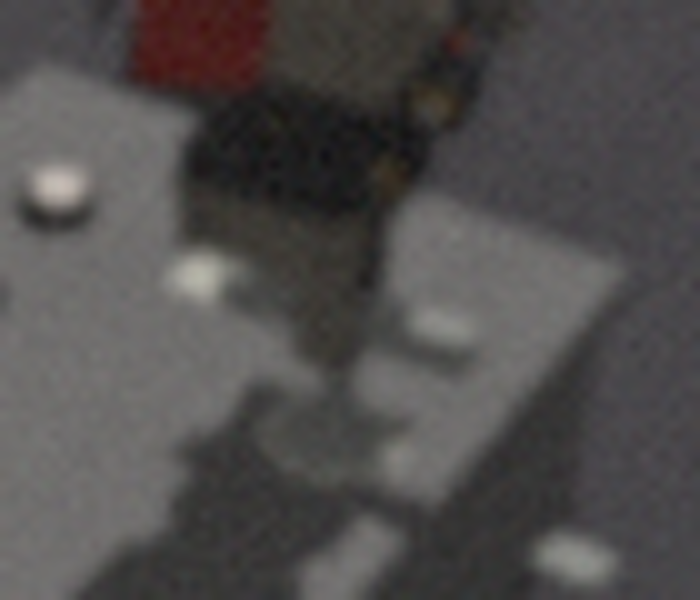

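The collar is flat on the lock face, at about (325,435) in the crop. The tool height of 0.1613 m matches the 0.161 m expected for home. Now I turn anticlockwise, watching the torque.

```bash
python3 - <<'E'
from h import *
y=.14
while y<1.80:
    y+=.1; bot.line_to([.5425,-.196,.157],down(y),max_speed=.05)
    F=np.array(bot.current_contact_force());M=np.array(bot.current_ft_torque())
    R=Rn.from_rotvec(bot.current_tool_rot()).as_matrix(); ya=np.arctan2(R[1,0],R[0,0])
    print(round(y,2),ya.round(3),np.array(bot.current_ee_pos()).round(4),F.round(1),M.round(2),round(bot.current_clock(),1))
    if abs(M[2])>1.0 or np.linalg.norm(F[:2])>30: break
E
```

```text
0.24 0.241 [ 0.5435 -0.1963  0.1613] [-1.4  4.3 20.7] [1.07 0.45 0.01] 14.4
0.34 0.341 [ 0.5435 -0.1961  0.1613] [-2.2  4.4 19.8] [1.12 0.42 0.02] 14.7
0.44 0.441 [ 0.5434 -0.196   0.1612] [-2.5  5.4 20.9] [ 1.21  0.49 -0.  ] 14.9
0.54 0.541 [ 0.5434 -0.1958  0.1612] [-2.5  6.4 21.9] [1.27 0.46 0.06] 15.2
0.64 0.641 [ 0.5433 -0.1957  0.1613] [-2.1  7.1 22.1] [1.38 0.45 0.05] 15.4
0.74 0.741 [ 0.5432 -0.1956  0.1612] [-3.1  6.6 22.5] [1.41 0.61 0.06] 15.7
0.84 0.841 [ 0.5432 -0.1955  0.1612] [-2.6  7.4 23. ] [1.46 0.62 0.06] 15.9
0.94 0.941 [ 0.5431 -0.1954  0.1613] [-3.2  7.2 22.4] [1.5  0.71 0.07] 16.2
1.04 1.041 [ 0.543  -0.1953  0.1612] [-3.5  8.5 23. ] [1.53 0.83 0.11] 16.4
1.14 1.141 [ 0.5428 -0.1952  0.1612] [-4.1  7.8 23.4] [1.65 0.86 0.05] 16.7
1.24 1.241 [ 0.5427 -0.1951  0.1613] [-4.5  7.3 24.4] [1.65 0.96 0.07] 16.9
1.34 1.341 [ 0.5426 -0.1951  0.1612] [-4.7  8.5 24.3] [1.61 1.05 0.05] 17.2
1.44 1.441 [ 0.5426 -0.1952  0.1612] [-4.4  7.5 24.3] [1.56 1.02 0.01] 17.4
1.54 1.541 [ 0.5427 -0.1953  0.1612] [-4.4  7.7 23.7] [1.61 0.93 0.  ] 17.7
1.64 1.641 [ 0.5424 -0.195   0.1612] [-5.5  9.1 24.6] [ 1.77  1.16 -0.07] 17.9
1.74 1.741 [ 0.5421 -0.1949  0.1612] [-8.4  8.9 24.5] [ 1.86  1.37 -0.11] 18.2
1.84 1.84 [ 0.5421 -0.1949  0.1613] [-6.3  9.5 25.2] [ 1.83  1.45 -0.4 ] 18.4
```

```bash
python3 - <<'E'
from h import *
print(bot.current_opening())
for y in (1.88,1.92):
    bot.line_to([.5425,-.1955,.158],down(y),max_speed=.05)
    print(y,bot.current_opening(),np.array(bot.current_ee_pos()).round(4),np.round(bot.current_contact_force(),1),np.round(bot.current_ft_torque(),2),round(bot.current_clock(),1))
s=bot.read_camera("side");t=bot.read_camera("top")
a=cv2.resize(np.array(s["pixels"])[105:165,275:345],None,fx=5.5,fy=5.5,interpolation=cv2.INTER_CUBIC)
b=cv2.resize(np.array(t["pixels"])[170:230,295:365],None,fx=5.5,fy=5.5,interpolation=cv2.INTER_CUBIC)
cv2.imwrite("pics/turned.png",np.hstack([a,b]))
E
```

```text
0.1633164920103945
1.88 0.17025257849850123 [ 0.5419 -0.1948  0.1613] [-5.5  6.7 20.7] [ 1.36  0.99 -0.56] 18.7
1.92 0.16870750509604907 [ 0.5419 -0.1948  0.1613] [-5.6  6.5 20.8] [ 1.38  1.04 -0.49] 18.9
```

View pics/turned.png

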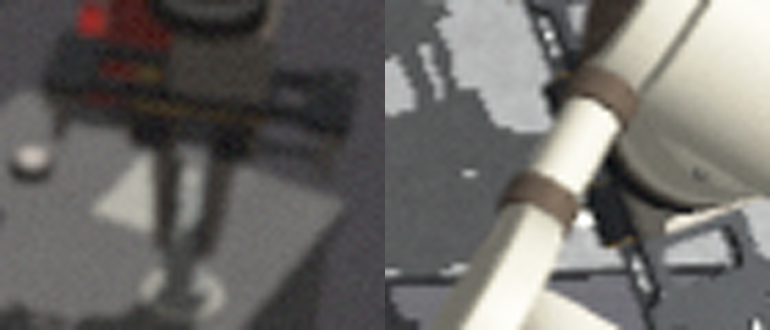

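The torque has levelled off at about −0.5 N m, so the plug is at its stop and the bar is starting to slip. I'll relax, release, and rise straight up.

```bash
python3 - <<'E'
from h import *
bot.line_to([.542,-.195,.1595],down(1.83),max_speed=.05)
print(np.round(bot.current_contact_force(),1),np.round(bot.current_ft_torque(),2))
bot.set_gripper(1.0); bot.hold(.3)
print(np.round(bot.current_contact_force(),1),bot.current_opening())
bot.line_to([.542,-.195,.30],max_speed=.15)
bot.goto([.40,-.35,.35],down(1.0)); bot.hold(.5)
print(np.round(bot.current_contact_force(),1),bot.current_clock())
s=bot.read_camera("side");t=bot.read_camera("top")
a=cv2.resize(np.array(s["pixels"])[105:175,270:345],None,fx=5,fy=5,interpolation=cv2.INTER_CUBIC)
b=cv2.resize(np.array(t["pixels"])[165:235,290:365],None,fx=5,fy=5,interpolation=cv2.INTER_CUBIC)
cv2.imwrite("pics/end.png",np.hstack([a,b]))
E
```

```text
[-1.7  4.  13.5] [ 0.92  0.34 -0.44]
[ 0.3 -0.8  0.4] 1.003285024676959
[-1.4  0.4  0. ] 23.1917
```

View pics/end.png

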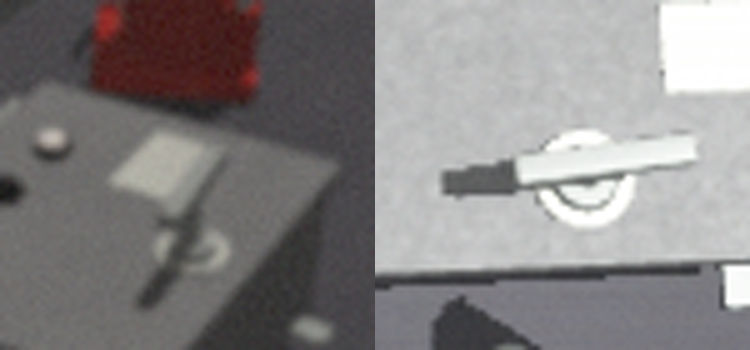

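```bash
python3 - <<'E'
from h import *
s=bot.read_camera("side");t=bot.read_camera("top")
L=np.array([.5428,-.196])
for d,n in((0,"shut"),(.07,"ajar")):
    a=np.array([np.sin(d),0,np.cos(d)]); P=np.array([*L,.124+.214*d]); bt=P+a*.060
    print(n,"lock side",np.round(proj(s,P),1),"bar top",np.round(proj(t,bt),1),"side",np.round(proj(s,bt),1))
print("seen ring side",270+192/5,105+250/5,"bar top",336.2,196.8)
E
```

```text
shut lock side [308.1 157.2] bar top [335.3 198.7] side [309.3 143.8]
ajar lock side [308.4 153.9] bar top [336.5 196.5] side [308.6 140. ]
seen ring side 308.4 155.0 bar top 336.2 196.8
```

The bar matches the "ajar, key home" prediction: seen at (336.2,196.8), expected (336.5,196.5). The bar's yaw of about 1.69 means the lock is at or near its stop.

```bash
python3 -c "
from workcell import bot
print(bot.job_done(), bot.current_clock())"
```

```text
the job is handed in; nothing more can be done
the job is handed in; nothing more can be done
```

The job is handed in at about 23 s of the 48 s allowed: the square key stands home in the lock, turned to its stop, and the last pictures show the door ajar; no verdict came back, and I took no last look at the other keys and bystanders.

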